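Clamp a grinding jar in the bench mill and pin the clamp bar

ROBOT

A 7-joint arm with a two-finger parallel gripper is mounted at the origin on the work surface. World frame = base frame: x ahead of the robot, y to its left, z up, the work surface at z = 0. Lengths are in m, angles in rad, forces in N, time in s.
With the tool pointing down it reaches from about 0.4 to 0.85 m from the base axis. Payload 10.4 kg.
Tool frame: the origin (TCP) lies at the very end of the fingers, on their centre line; the grasp point (between the pads) lies manip.hold_point_z behind it (manip.hold_point_z is the distance from the TCP to the grasp point, in m); z points along the fingers, y is the direction in which the jaws open and shut (so a half turn about z gives the same grasp; the last joint's range is limited). The gripper opens to 85 mm and grips with 20 to 120 N. Pads are 22 mm wide; open, the fingers measure 114 mm over their backs; the gripper's body (76 mm by 85 mm) begins 54 mm behind the grasp point. The pads swing forward as they close: fully open they stand 13 mm farther back than shut.
Start: joints at [1.198, 0.332, -0.065, 1.46, 0.022, 1.35, -0.088], TCP at [0.214, -0.587, 0.197] pointing down, gripper open.
Joint ranges: [-2.6, 2.6], [-0.5, 2.12], [-1.47, 1.34], [0.16, 2.42], [-1.27, 4.41], [0.06, 2.06], [-2.6, 2.6]. Speed limits (rad/s): [2.22, 2.22, 2.79, 2.79, 3.14, 3.14, 3.14].

INTERFACE

Orientations are given as a unit quaternion [x, y, z, w].
In Python, from workcell import manip gives the robot as it stands.
- The arm moves only by the tool jog_arm, never from a script. Its arguments are lists of equal length, an entry for each row: "translation": the shift along the world's x, y, z in mm, a list of three; "turn": the turn about the world's z in degrees. In form: {"translation": [[x, y, z], ...], "turn": [turn, ...]}. A call has 1 to 12 rows; each row is the pose to reach, as a shift and turn from the pose measured when the call began; what a row does not reach only later rows make up. A row lasts 1/12 s, in which the tool goes at most 41.7 mm and 7.16 degrees, less where a joint would pass 70% of its speed; a pose out of reach is approached as far as the arm can. A call with a gripper value outside its range is refused whole. "grip" is the finger opening in mm, from 0 to 85.4, set as the call begins (left out, the last holds). The fingers move at their own pace and stop on an object; "grip_force" is the grip in N (left out, the last holds). Time passes only in rows, so rows that repeat a pose let the fingers close. It gives the time, the measured TCP pose, the force and the opening at its end, in the units of the state.
- manip.get_obs(): the state, without advancing time (a new reading comes with each control period).
- manip.camera(name): name is "side" or "top"; returns a dict with "frame" (420x560x3 uint8, red, green, blue), "mtx" (3x3 intrinsics, pixels), "pose" (4x4, takes a point from camera to world coordinates). Camera axes: x right, y down, z forward; pixel columns grow to the right and rows downward; lengths in m; the calibration is good to about 2 mm. A picture is of the moment at which its call begins. There is no depth.
- manip.hand_in(): hands the job in, once; it reports no verdict.
Trained networks look in a picture, given as the dict that the camera call returned (one of the last four; its "shot" number tells which), for a name from the list of things; names that differ only in an ending like _2 or _b are one class to them, and where a whole thing is asked for, a point or a joint stands for the part that bears it (a point fixed in the world has none). Each returns a list of dicts, best first, with "confidence" (0 to 1); they miss things now and then, are a little off and sometimes report something else, mostly with a low value. They report only what shows in the picture. A call takes as long as a camera call. They do not tell look-alikes from the thing itself.
- manip.outline_of(picture, label): "mask" (420x560 bool, what is visible of it) and "extent" ([left, top, right, bottom] in pixels, round what is visible of it).
- manip.pinpoint(picture, label): "at" ([column, row] in pixels: a listed point, or the origin of a listed thing).
The state is a dict: "clock": time; "joint_pos": joint angles; "joint_velocities": joint speeds; "tau": joint torques, N m; "position": TCP position; "ee_rot": TCP orientation; "ft_force": force on the tool from outside, world axes, zero at the start; "torque": the same for the moment, N m; "grip_width": opening from 0.0 (shut) to 1.0 (fully open).
Only numpy, scipy, OpenCV 4.12 (cv2) and the standard library are available. Lean on these libraries where they do the work, as an engineer would, in place of code of your own. Each camera call takes 0.05 s, during which the arm holds its last target. There are 200 camera calls.

TASK

Load the middle-sized of the three steel grinding jars upright into the round seat of the bench mill, then swing the hinged clamp bar down onto its lid so that the hole in the bar lines up with the holes in the fork. Secure the bar with the loop-handled steel retaining pin, pushed through the fork and the bar from either side until its handle is up against the fork, and let go. Leave everything else on the bench where it stands.

Things in the scene. Friction and masses are not known exactly. Their poses are not given: they have to be found in the camera images.
- mill: The mill, fixed: a white bench machine. Origin on the bench under the jar seat's middle; x to the rear (hinge bracket), -x to the front (fork), y across, z up. White base x -105 to 155, y -95 to 95 mm, 50 mm high; from x = 110 on a control housing, 94 mm high. Steel platform 215 x 130 mm, top at 65 mm. Hinge bracket at x 60 to 90, y -26 to 26, top at 165 mm.
- mill_seat (a point): Middle of the mill's jar seat, on the platform's top (65 mm over the bench): a round dark rim, 66 mm inside, 5 mm thick, 8 mm high. Axes as the mill's.
- mill_fork (a point): Middle of the mill's fork, on the axis of its two 15 mm holes, 143 mm over the bench, 75 mm in front (-x) of the seat's middle; axes as the mill's, the holes run along y. Two upright steel cheeks, 12 mm thick, 30 mm wide along x, 30 mm gap between them (54 mm over both), tops at 165 mm. The pin may enter from either side.
- clamp_bar (a joint): Hinged clamp bar, rad. Its axis runs along the mill's y, 75 mm behind (+x) the seat's middle, 143 mm over the bench. 0: level, pointing forward, its hole in line with the fork's. Positive: tip up (1.57 upright, more leans back). Range -0.07 to 2.1. Stiff (0.4 N m): it stays where left. On the lid of the 62 mm jar in the seat it reads 0; with a shorter or no jar it sinks past the holes.
- bar_grip (a point): Middle of the black sleeve at the bar's free end, 190 mm from the hinge axis: where it is held. Sleeve 48 mm along the bar, 22 mm wide (along the mill's y), 18 mm high; the bar ends 22 mm beyond. The bar is steel, 24 mm wide, 16 mm high, with a rubber pad (36 mm round, 8 mm thick) under it that meets the jar's lid. Its own -x points along the bar to the tip.
- bar_hole (a point): The middle of the 15 mm hole through the clamp bar, 150 mm from the hinge axis; the hole runs along the mill's y.
- jar_mid (a point): Middle of the jar to load: the middle-sized of three plain lidded steel jars, 58 mm in diameter, 62 mm high, 0.4 to 0.75 kg. z is its axis, up; the point lies half-way up (31 mm over its base).
- jar: The same jar; origin at the centre of its underside.
- pin_handle (a point): Middle of the retaining pin's loop handle. The pin lies flat, axis 6 mm over the bench: a steel shank 12 mm thick, 76 mm long, round-nosed, and a flat rectangular loop handle of the same 12 mm rod, 44 mm wide (y) and 46 mm long (x); 122 mm in all, 0.12 to 0.19 kg. x points along the shank from handle to nose, z is normal to the loop. The loop's sides are parallel to x.
- pin_mid (a point): A point on the axis of the pin's shank, 27 mm from the shoulder where the handle begins (50 mm from the loop's middle); it lies in the middle of the fork when the pin is fully home. Axes as pin_handle.
- pin_tip (a point): The end of the pin's round nose, 76 mm from the shoulder.
- pin: The same pin; origin under the shoulder of the handle, on the bench side.
- jar_small_mid (a point): Middle of the small steel jar (leave it): 42 mm in diameter, 45 mm high.
- jar_large_mid (a point): Middle of the large steel jar (leave it): 72 mm in diameter, 84 mm high.
- beaker: A glass beaker (leave it): 66 mm in diameter at the rim, 85 mm high; origin at the centre of its underside.
- wash_bottle: A white plastic bottle (leave it): 60 mm in diameter, 165 mm high; origin at the centre of its underside.
- screwdriver: An orange-handled screwdriver lying on the bench (leave it): 160 mm long along its x, up to 30 mm thick.
- petri_dish: A flat clear dish (leave it): 90 mm in diameter, 16 mm high; origin at the centre of its underside.
- stick_bundle: A bundle of dark red round sticks (leave it): 150 mm long along its x, 58 mm wide, 34 mm high; origin at the centre of its underside.
There are look-alikes about, which are no part of the job. Leave any brown look-alike of the jar alone.

How it is judged:
By the outcome, as a careful person would: the job done as asked, in the order asked, and still so for the second after the job is handed in, with the robot touching nothing.
It also fails if it takes over 70 s, if anything falls off the work surface, if the arm or the gripper's body presses on something with over 40 N, if the wrist force passes 120 N, or if a joint passes its speed limit or range.

## Working session

There is one attempt and no reset: what is moved stays moved. The work goes in short steps, Python scripts to look and compute and a tool call to move; the robot and the scene stay as the last step left them, time stands still between calls to the robot, and variables do not carry over. Pictures are saved under pics/ and viewed, about 8 in all and at most 12, crops included, and the job is handed in when it is done.

Besides the shell and the picture viewer there is one more tool, called after "Emit:" by a JSON object that holds its "method" and its "body". jog_arm: Moves the arm, as the interface text tells. Its arguments: {"type":"object","properties":{"translation":{"type":"array"},"turn":{"type":"array"},"grip":{"type":"number"},"grip_force":{"type":"number"}},"required":["translation","turn"]}

```bash
mkdir -p pics; cat > h.py <<'E'
import numpy as np, cv2
from workcell import manip
def ray(c,uv):
    d=np.linalg.inv(c["mtx"])@[uv[0],uv[1],1]; P=np.array(c["pose"]); return P[:3,3],P[:3,:3]@d
def onz(c,uv,z):
    o,d=ray(c,uv); return o+d*(z-o[2])/d[2]
def tri(c1,u1,c2,u2):
    o1,d1=ray(c1,u1);o2,d2=ray(c2,u2);d1/=np.linalg.norm(d1);d2/=np.linalg.norm(d2)
    s=np.linalg.lstsq(np.c_[d1,-d2],o2-o1,rcond=None)[0]; a,b=o1+s[0]*d1,o2+s[1]*d2
    return (a+b)/2,np.linalg.norm(a-b)
def proj(c,p):
    P=np.array(c["pose"]); q=c["mtx"]@(P[:3,:3].T@(np.array(p)-P[:3,3])); return q[:2]/q[2]
def save(c,n,box=None):
    f=c["frame"][:,:,::-1]
    if box: x0,y0,x1,y1=box; f=cv2.resize(f[y0:y1,x0:x1],None,fx=3,fy=3,interpolation=cv2.INTER_CUBIC)
    cv2.imwrite(f"pics/{n}.png",f)
E
python3 - <<'E'
from h import *
np.set_printoptions(precision=4,suppress=True)
print(manip.get_obs(),manip.hold_point_z)
t=manip.camera("top");s=manip.camera("side")
save(t,"t0");save(s,"s0")
print(t["pose"],s["pose"],t["mtx"])
for n in "mill mill_seat mill_fork bar_grip bar_hole jar_mid jar pin_handle pin_mid pin_tip jar_small_mid jar_large_mid beaker wash_bottle screwdriver petri_dish stick_bundle".split():
    for k,c in (("top",t),("side",s)):
        print(n,k,[(np.round(r["at"],1).tolist(),round(r["confidence"],2)) for r in manip.pinpoint(c,n)[:4]])
E
```

```text
{'clock': 0.0, 'joint_pos': array([ 1.1984,  0.3329, -0.0647,  1.4609,  0.0216,  1.3499, -0.0885]), 'joint_velocities': array([ 0.0017,  0.0019,  0.0006, -0.0017,  0.0009,  0.0003,  0.0004]), 'tau': array([  0.0006, -62.5435,   0.0498, -39.1607,   0.0164,   0.0097,
        -0.    ]), 'position': array([ 0.214 , -0.5868,  0.1957]), 'ee_rot': array([ 0.9847,  0.174 , -0.0002, -0.0007]), 'ft_force': array([-0.3781,  0.2754, -0.037 ]), 'torque': array([-0.0074,  0.0074, -0.0434]), 'grip_width': 0.9996745744812576} 0.0187
[[ 0.0119 -0.9909  0.1338  0.2923]
 [-0.9999 -0.0123 -0.0025 -0.0225]
 [ 0.0041 -0.1338 -0.991   1.6816]
 [ 0.      0.      0.      1.    ]] [[-0.6888 -0.3634  0.6273 -0.2458]
 [-0.7247  0.3258 -0.6071  0.7242]
 [ 0.0162 -0.8728 -0.4878  0.71  ]
 [ 0.      0.      0.      1.    ]] [[546.1699   0.     288.3348]
 [  0.     546.1699 207.4918]
 [  0.       0.       1.    ]]
mill top [([267.6, 194.9], 0.97)]
mill side [([259.4, 248.9], 0.85)]
mill_seat top [([267.4, 192.7], 0.77), ([132.6, 232.2], 0.24)]
mill_seat side [([256.1, 229.3], 0.65), ([142.4, 347.8], 0.22)]
mill_for
[... 979 characters left out ...]
3], 0.77)]
pin_tip side [([177.8, 312.7], 0.6)]
jar_small_mid top []
jar_small_mid side [([349.4, 208.9], 0.76), ([259.1, 228.1], 0.28)]
jar_large_mid top [([172.8, 255.3], 0.68), ([257.4, 143.6], 0.55)]
jar_large_mid side [([224.0, 319.2], 0.76), ([176.2, 310.1], 0.67)]
beaker top [([370.4, 259.3], 0.74)]
beaker side [([389.8, 235.4], 0.92)]
wash_bottle top [([395.4, 165.7], 0.92)]
wash_bottle side [([330.0, 193.6], 0.83)]
screwdriver top [([131.9, 230.1], 0.68)]
screwdriver side [([143.4, 346.8], 0.83), ([184.6, 292.5], 0.71)]
petri_dish top [([357.4, 163.1], 0.81)]
petri_dish side [([298.4, 198.3], 0.61)]
stick_bundle top [([154.5, 147.3], 0.81)]
stick_bundle side [([109.5, 278.8], 0.67)]
```

```bash
python3 - <<'E'
import cv2
t=cv2.imread("pics/t0.png");s=cv2.imread("pics/s0.png")
cv2.imwrite("pics/t0c.png",cv2.resize(t[110:310,100:500],None,fx=2,fy=2,interpolation=2))
cv2.imwrite("pics/s0c.png",cv2.resize(s[90:390,80:480],None,fx=2,fy=2,interpolation=2))
E
```

```text
(no output)
```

View pics/t0c.png

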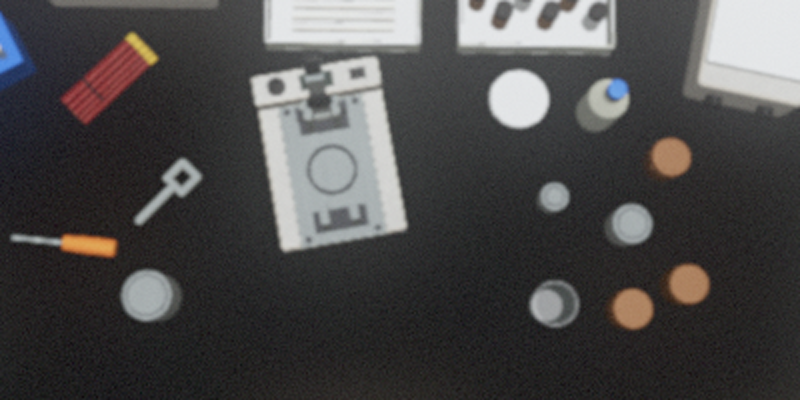

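View pics/s0c.png

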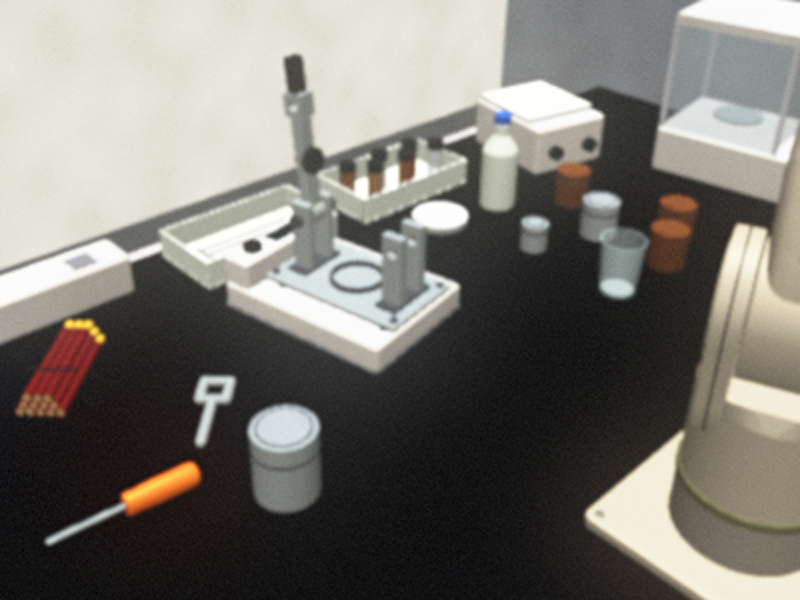

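Top view (full-res px): steel mid jar at about (416,222), small (377,208), large (174,257). The orange-brown discs are look-alikes. The pin's handle is at (190,200) with its nose at (168,221). The mill's seat is at (266,195), the fork is at the front, and the bar is near upright. I'll fit poses by silhouette next.

```bash
cat > fit.py <<'E'
from h import *
from scipy.optimize import minimize
def box(x0,x1,y0,y1,z0,z1): return np.array([[x,y,z] for x in(x0,x1) for y in(y0,y1) for z in(z0,z1)])/1000.
def cyl(r,z0,z1,n=40):
    a=np.linspace(0,2*np.pi,n,endpoint=False); return np.array([[r*np.cos(t),r*np.sin(t),z] for t in a for z in(z0,z1)])/1000.
def sil(c,parts,p,S=8):
    m=np.zeros((420*2,560*2),np.uint8)
    cs,sn=np.cos(p[2]),np.sin(p[2]); R=np.array([[cs,-sn,0],[sn,cs,0],[0,0,1]])
    P=np.array(c["pose"])
    for q in parts:
        w=q@R.T+[p[0],p[1],0]; k=(w-P[:3,3])@P[:3,:3]@c["mtx"].T; uv=k[:,:2]/k[:,2:]
        h=cv2.convexHull(((uv+.5)*2-.5).astype(np.float32)).reshape(-1,2)
        cv2.fillConvexPoly(m,np.round(h*16).astype(np.int32),255,cv2.LINE_AA,4)
    return cv2.resize(m,(560,420),interpolation=cv2.INTER_AREA)/255.
def fit(views,model,p0,steps=(.01,.01,.1),ig=None):
    # views: [(cam,mask)]
    def cost(p):
        t=0
        for c,m in views:
            s=sil(c,model(p),p); t+=1-np.minimum(s,m).sum()/np.maximum(s,m).sum()
        return t/len(views)
    p0=np.array(p0,float);best=None
    for k in (1,.4,.15):
        sx=np.vstack([p0]+[p0+k*np.eye(len(p0))[i]*steps[i] for i in range(len(p0))])
        r=minimize(cost,p0,method="Nelder-Mead",options=dict(initial_simplex=sx,xatol=1e-5,fatol=1e-5,maxiter=300)); p0=r.x
    return r.x,r.fun
def bar(th):
    c,s=np.cos(th),np.sin(th)  # along bar: (-c,0,s) ; up: (s,0,c)
    out=[]
    for a0,a1,w,h in((0,214,12,8),(166,214,12,9)):
        out.append(np.array([[75-c*a+s*u,y,143+s*a+c*u] for a in(a0,a1) for y in(-w,w) for u in(-h,h)])/1000)
    return out
MILL=[box(-105,155,-95,95,0,50),box(110,155,-95,95,0,94),box(60,90,-26,26,50,165),box(-90,-60,-27,-15,65,165),box(-90,-60,15,27,65,165)]
def millm(p): return MILL+bar(p[3])
PIN=[box(0,70,-6,6,0,12),cyl(6,0,12)+[.07,0,0],box(-46,-34,-22,22,0,12),box(-12,0,-22,22,0,12),box(-46,0,-22,-10,0,12),box(-46,0,10,22,0,12)]
E
python3 - <<'E'
from fit import *
np.set_printoptions(precision=4,suppress=True)
t=manip.camera("top");s=manip.camera("side")
def show(n,model,p0,near,steps=(.01,.01,.1)):
    V=[]
    for c,uv in((t,near[0]),(s,near[1])):
        L=manip.outline_of(c,n)
        print(n,[(np.round(r["extent"]).tolist(),round(r["confidence"],2)) for r in L])
        L=[r for r in L if r["extent"][0]-4<uv[0]<r["extent"][2]+4 and r["extent"][1]-4<uv[1]<r["extent"][3]+4]
        if L: V.append((c,L[0]["mask"].astype(float)))
    for v in [V]+([[V[0]],[V[1]]] if len(V)==2 else []):
        print("  ",*fit(v,model,p0,steps))
show("jar",lambda p:[cyl(29,0,62)],[*onz(t,(416,222),.062)[:2],0],((416,222),(380,197)),(.01,.01,0.001))
h=onz(t,(190,200),.006);n=onz(t,(168,221),.006)
yw=np.arctan2(*(n-h)[:2][::-1]);print(h,n,yw)
d=(n-h)/np.linalg.norm(n-h);p=h+d*.02
show("pin",lambda p:PIN,[p[0],p[1],yw],((182,208),(184,284)))
m=onz(t,(267,194),.065);print(m)
show("mill",millm,[m[0],m[1],.15,1.7],((267,194),(259,240)),(.01,.01,.1,.1))
show("mill",lambda p:MILL,[m[0],m[1],.15],((267,194),(259,240)))
show("clamp_bar",lambda p:bar(p[3]),[m[0],m[1],.15,1.7],((258,145),(228,135)),(.01,.01,.1,.1))
for n,c in(("mill_fork",.143),("mill_seat",.065)):
    print(n,tri(t,manip.pinpoint(t,n)[0]["at"],s,manip.pinpoint(s,n)[0]["at"]))
E
```

```text
jar [([421.0, 177.0, 444.0, 199.0], 0.77), ([404.0, 256.0, 427.0, 272.0], 0.56), ([404.0, 215.0, 427.0, 235.0], 0.54)]
jar [([402.0, 201.0, 424.0, 226.0], 0.92), ([368.0, 189.0, 390.0, 212.0], 0.78), ([358.0, 172.0, 377.0, 195.0], 0.65), ([412.0, 189.0, 425.0, 204.0], 0.53), ([102.0, 322.0, 182.0, 362.0], 0.37)]
   [ 0.4753 -0.4059  0.0003] 0.16874943238310242
   [ 0.4741 -0.4064  0.0003] 0.21231517076429973
   [ 0.4753 -0.4056  0.0003] 0.12263666298919484
[0.5381 0.2784 0.006 ] [0.4719 0.3438 0.006 ] 2.362679822572705
pin [([169.0, 192.0, 200.0, 221.0], 0.56)]
pin [([179.0, 280.0, 197.0, 314.0], 0.81), ([87.0, 251.0, 131.0, 302.0], 0.7), ([105.0, 322.0, 180.0, 361.0], 0.39)]
   [0.5266 0.292  2.3889] 0.3103802488426163
   [0.526  0.2917 2.3761] 0.3403679342003709
   [0.5284 0.2915 2.3981] 0.2751498513669369
[0.5505 0.0379 0.065 ]
mill [([228.0, 134.0, 305.0, 235.0], 0.76), ([368.0, 200.0, 384.0, 216.0], 0.67), ([254.0, 134.0, 266.0, 170.0], 0.5)]
mill [([195.0, 117.0, 310.0, 279.0], 0.87), ([173.0, 280.0, 196.0, 314.0], 0.47)]
   [0.5502 0.0413 0.1905 1.6711] 0.0657848693029442
   [
[... 153 characters left out ...]
, 200.0, 384.0, 216.0], 0.67), ([254.0, 134.0, 266.0, 170.0], 0.5)]
mill [([195.0, 117.0, 310.0, 279.0], 0.87), ([173.0, 280.0, 196.0, 314.0], 0.47)]
   [0.5503 0.0413 0.1898] 0.11084213956424782
   [0.5493 0.0412 0.1869] 0.040199251966522964
   [0.56   0.0324 0.2026] 0.16439141978540062
clamp_bar [([252.0, 138.0, 267.0, 169.0], 0.61)]
clamp_bar [([219.0, 118.0, 244.0, 203.0], 0.69)]
   [0.5483 0.036  0.2703 1.6745] 0.2159732287510781
   [0.5474 0.0361 0.2545 1.6696] 0.18896740369272846
   [0.5418 0.0373 0.3021 1.7044] 0.2003409996202843
mill_fork (array([0.484 , 0.028 , 0.1404]), np.float64(0.004100377144727151))
mill_seat (array([0.5554, 0.0363, 0.0583]), np.float64(0.0011768100178294475))
```

```bash
cat > ov.py <<'E'
from fit import *
def crop(c,bx,items,k):
    x0,y0,x1,y1=bx
    f=cv2.resize(np.ascontiguousarray(c["frame"][y0:y1,x0:x1,::-1]),None,fx=k,fy=k,interpolation=cv2.INTER_CUBIC)
    P=np.array(c["pose"])
    for pts,p,col in items:
        cs,sn=np.cos(p[2]),np.sin(p[2]); R=np.array([[cs,-sn,0],[sn,cs,0],[0,0,1]])
        w=np.array(pts)/1000@R.T+[p[0],p[1],0]; q=(w-P[:3,3])@P[:3,:3]@c["mtx"].T; uv=q[:,:2]/q[:,2:]
        uv=((uv-[x0,y0]+.5)*k-.5)
        cv2.polylines(f,[np.round(uv*16).astype(np.int32)],True,col,1,cv2.LINE_AA,4)
    return f
def rect(x0,x1,y0,y1,z): return [[x0,y0,z],[x1,y0,z],[x1,y1,z],[x0,y1,z]]
def circ(r,z): return [[r*np.cos(a),r*np.sin(a),z] for a in np.linspace(0,6.283,40)]
def millo(p,col=(0,0,255)):
    return [(o,p,col) for o in(circ(33,73),circ(38,73),rect(-105,110,-95,95,50),rect(-90,-60,-27,-15,165),rect(-90,-60,15,27,165),rect(60,90,-26,26,165),rect(-105,110,-65,65,65))]
def pino(p,col=(0,0,255)): return [(rect(-46,0,-22,22,6),p,col),(rect(-34,-12,-10,10,6),p,col),(rect(0,76,-6,6,6),p,col)]
def jaro(p,col=(0,0,255)): return [(circ(29,62),p,col),(circ(29,0),p,col)]
E
python3 - <<'E'
from ov import *
t=manip.camera("top");s=manip.camera("side")
M=[.549,.0411,.187];P=[.5265,.2918,2.385];J=[.4750,-.406,0]
for n,k in(("a",0),):
  def sheet(c,a,b,d):
    A=crop(c,a,millo(M),4);B=crop(c,b,pino(P),5);C=crop(c,d,jaro(J),5)
    H=A.shape[0];W=max(B.shape[1],C.shape[1]);o=np.zeros((max(H,B.shape[0]+C.shape[0]),A.shape[1]+W,3),np.uint8)
    o[:H,:A.shape[1]]=A;o[:B.shape[0],A.shape[1]:A.shape[1]+B.shape[1]]=B;o[B.shape[0]:B.shape[0]+C.shape[0],A.shape[1]:A.shape[1]+C.shape[1]]=C
    return o
cv2.imwrite("pics/ot.png",sheet(t,(222,130,310,240),(160,183,208,230),(398,205,434,242)))
cv2.imwrite("pics/os.png",sheet(s,(190,175,315,280),(165,272,205,320),(362,180,396,216)))
E
```

```text
(no output)
```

View pics/ot.png

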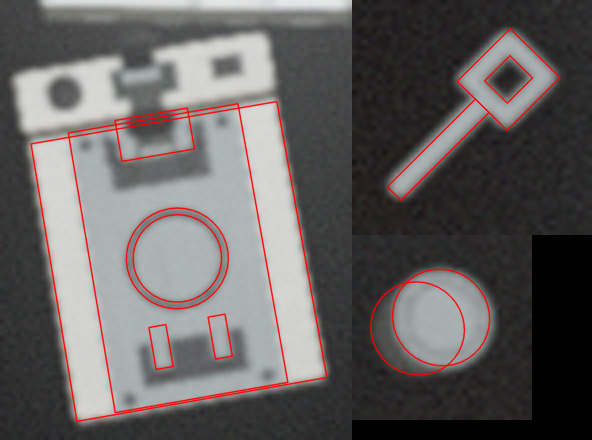

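View pics/os.png

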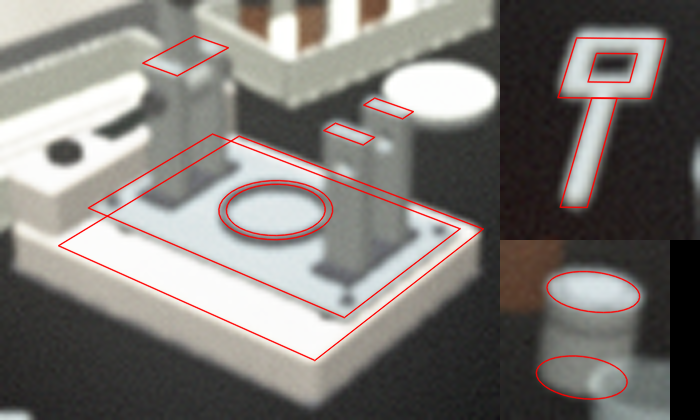

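Emit:
{"method": "jog_arm", "body": {"translation": [[261, 181, -60], [261, 181, -60], [261, 181, -60], [261, 181, -60], [261, 181, -60], [261, 181, -60], [261, 181, -60], [261, 181, -60], [261, 181, -60], [261, 181, -60], [261, 181, -60], [261, 181, -60]], "turn": [-9.3, -9.3, -9.3, -9.3, -9.3, -9.3, -9.3, -9.3, -9.3, -9.3, -9.3, -9.3], "grip": 85, "grip_force": 60}}

```text
clock: 3.7
position: [0.474, -0.4077, 0.1368]
ee_rot: [0.996, 0.092, -0.0, 0.0]
ft_force: [-0.2, 0.2, 0.1]
grip_width: 0.995
```

Emit:
{"method": "jog_arm", "body": {"translation": [[1, 2, -40], [1, 2, -80], [1, 2, -100], [1, 2, -114], [1, 2, -114], [1, 2, -114]], "turn": [0, 0, 0, 0, 0, 0]}}

```text
clock: 4.2
position: [0.4739, -0.4067, 0.0229]
ee_rot: [0.996, 0.092, -0.001, 0.0]
ft_force: [-0.1, -0.4, 1.0]
grip_width: 0.995
```

Emit:
{"method": "jog_arm", "body": {"translation": [[0, 0, 0], [0, 0, 0], [0, 0, 0], [0, 0, 0], [0, 0, 0], [0, 0, 0]], "turn": [0, 0, 0, 0, 0, 0], "grip": 45, "grip_force": 60}}

```text
clock: 4.7
position: [0.4748, -0.4079, 0.0252]
ee_rot: [0.996, 0.091, 0.001, 0.002]
ft_force: [-0.9, -0.1, 9.0]
grip_width: 0.528
```

```bash
python3 - <<'E'
from ov import *
o=manip.get_obs();print(o["grip_width"],o["ft_force"],o["position"])
t=manip.camera("top");s=manip.camera("side")
J=[.4750,-.406,0]
A=crop(t,(360,180,460,280),jaro(J),4);B=crop(s,(330,150,430,250),jaro(J),4)
cv2.imwrite("pics/g1.png",np.hstack([A,B]))
E
```

```text
0.5277334564275554 [-0.90044167 -0.09123177  8.9849705 ] [ 0.47481636 -0.40785641  0.02515259]
```

View pics/g1.png

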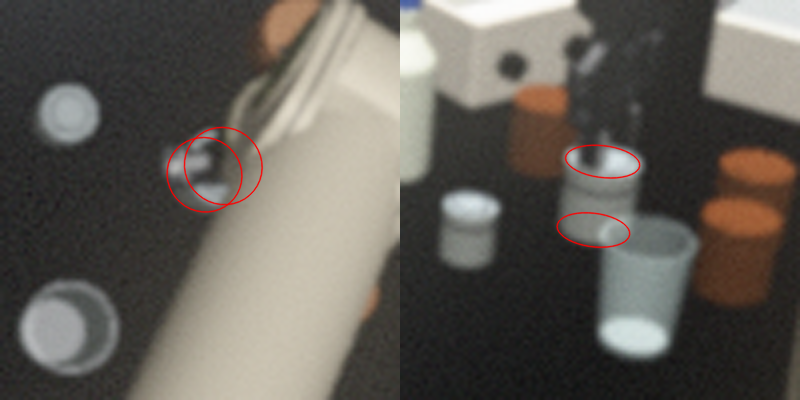

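```bash
python3 - <<'E'
from ov import *
t=manip.camera("top");s=manip.camera("side")
p=manip.get_obs()["position"];q=[p[0],p[1],.1843]
# fingers at opening 45: inner faces y=+-22.5, tip
fi=[(rect(-11,11,a,b,z),q,(0,255,0)) for a,b in((22.5,37),(-37,-22.5)) for z in(25,)]
cl=lambda c:{**c,"frame":np.clip(c["frame"].astype(float)*1.8,0,255).astype(np.uint8)}
A=crop(cl(t),(394,205,434,245),fi,10);B=crop(cl(s),(360,168,400,218),fi,10)
A=cv2.copyMakeBorder(A,0,100,0,0,0)
cv2.imwrite("pics/g2.png",np.hstack([A,B]))
E
```

```text
(no output)
```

View pics/g2.png

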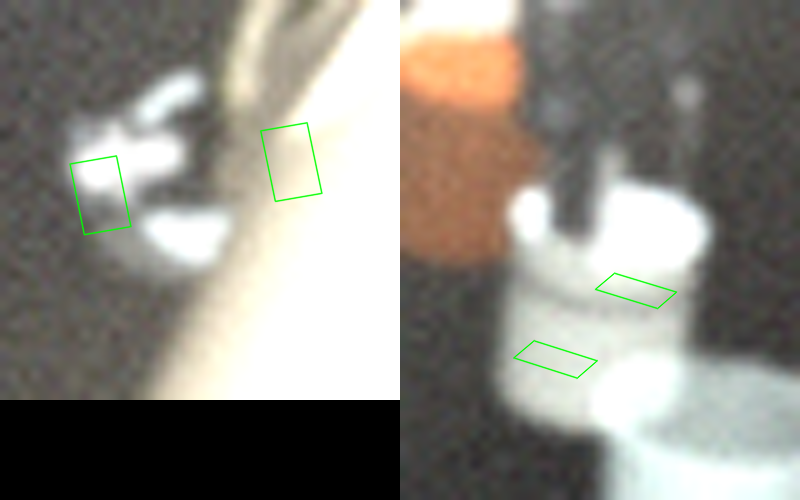

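The fingers seem to have closed above the lid or onto it, not around the jar. I'll raise and open, then compare the fingertip with where the TCP should project.

Emit:
{"method": "jog_arm", "body": {"translation": [[0, 0, 40], [0, 0, 75], [0, 0, 75], [0, 0, 75]], "turn": [0, 0, 0, 0]}}

```text
clock: 5.23
position: [0.4765, -0.409, 0.1036]
ee_rot: [0.996, 0.091, 0.003, 0.004]
ft_force: [-0.1, -0.2, -1.6]
grip_width: 0.527
```

```bash
python3 - <<'E'
from ov import *
o=manip.get_obs();print(o["grip_width"],o["ft_force"],o["position"],o["clock"])
s=manip.camera("side");t=manip.camera("top")
p=o["position"];q=[p[0],p[1],.1843]
fi=[(rect(-11,11,a,b,p[2]*1000),q,(0,255,0)) for a,b in((22.5,37),(-37,-22.5))]
cl=lambda c:{**c,"frame":np.clip(c["frame"].astype(float)*1.8,0,255).astype(np.uint8)}
A=crop(cl(s),(340,130,420,220),fi+jaro([.475,-.406,0]),6);B=crop(cl(t),(385,190,435,245),fi+jaro([.475,-.406,0]),6)
B=cv2.copyMakeBorder(B,0,A.shape[0]-B.shape[0],0,0,0)
cv2.imwrite("pics/g3.png",np.hstack([A,B]))
for n in("jar","jar_mid"):
  print([(np.round(r["at"],1),round(r["confidence"],2)) for r in manip.pinpoint(s,n)])
E
```

```text
0.527369832714537 [-0.09410903 -0.24762471 -1.5899298 ] [ 0.47647959 -0.4090393   0.103604  ] 5.2333
[(array([415.1, 221.8]), 0.79), (array([415.6, 210. ]), 0.74), (array([378.5, 208.2]), 0.68), (array([364.3, 191.8]), 0.54)]
[(array([375.6, 199.4]), 0.81), (array([412.6, 214.6]), 0.79), (array([417.2, 200. ]), 0.69), (array([362.1, 182.5]), 0.66), (array([228.7, 140.7]), 0.35)]
```

View pics/g3.png

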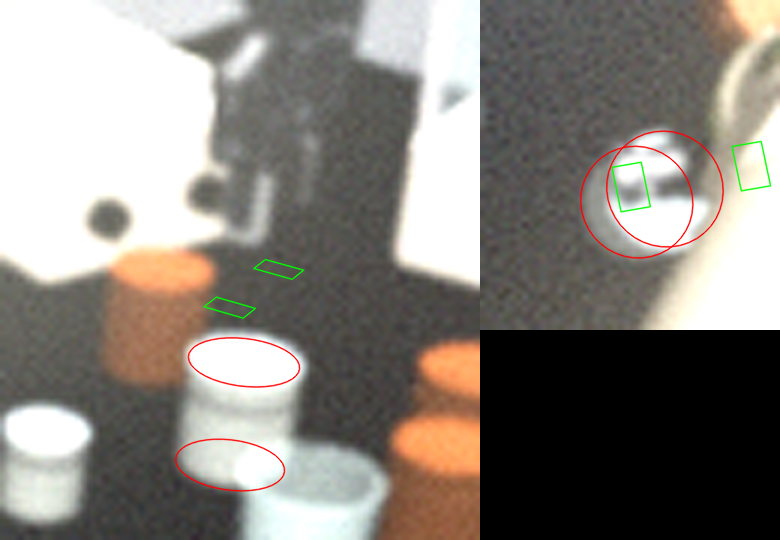

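The fingertips really end about 37 mm above the reported TCP. That matches the 9 N contact on the lid. I'll quantify the offset numerically.

```bash
python3 - <<'E'
from ov import *
s=manip.camera("side");t=manip.camera("top")
p=manip.get_obs()["position"];c,sn=np.cos(.1843),np.sin(.1843)
for z in(0,.03,.037,.042):
  for y in(.03,-.03):
    w=p+[-sn*y,c*y,z]; print(z,y,((proj(s,w)-[340,130]+.5)*6-.5).round(),((proj(t,w)-[385,190]+.5)*6-.5).round()+[480,0])
print(s["mtx"])
cl=lambda c:{**c,"frame":np.clip(c["frame"].astype(float)*2.2,0,255).astype(np.uint8)}
A=crop(cl(s),(360,115,405,180),[],9);B=crop(cl(t),(390,195,430,240),[],9)
B=cv2.copyMakeBorder(B,0,A.shape[0]-B.shape[0],0,0,0)
cv2.imwrite("pics/g4.png",np.hstack([A,B]))
E
```

```text
0 0.03 [229. 317.] [625. 192.]
0 -0.03 [279. 279.] [746. 171.]
0.03 0.03 [236. 264.] [639. 185.]
0.03 -0.03 [286. 227.] [762. 164.]
0.037 0.03 [238. 252.] [642. 183.]
0.037 -0.03 [288. 214.] [766. 162.]
0.042 0.03 [239. 243.] [645. 182.]
0.042 -0.03 [289. 206.] [769. 161.]
[[457.69835704   0.         281.91240176]
 [  0.         457.69835704 210.16625622]
 [  0.           0.           1.        ]]
```

View pics/g4.png

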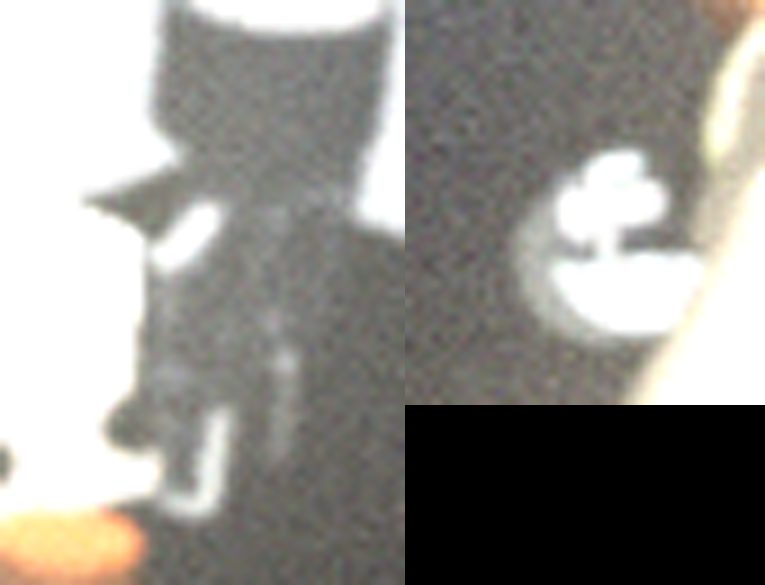

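Emit:
{"method": "jog_arm", "body": {"translation": [[0, 3, 0], [0, 3, 0], [0, 3, -30], [0, 3, -60], [0, 3, -90], [0, 3, -117], [0, 3, -117], [0, 3, -117]], "turn": [0, 0, 0, 0, 0, 0, 0, 0], "grip": 85}}

```text
clock: 6.2
position: [0.4735, -0.4036, -0.0188]
ee_rot: [0.996, 0.091, -0.001, -0.0]
ft_force: [0.5, -1.1, 1.2]
grip_width: 0.997
```

Emit:
{"method": "jog_arm", "body": {"translation": [[0, 0, 0], [0, 0, 0], [0, 0, 0], [0, 0, 0], [0, 0, 0], [0, 0, 0]], "turn": [0, 0, 0, 0, 0, 0], "grip": 45, "grip_force": 60}}

```text
clock: 6.7
position: [0.4753, -0.406, -0.0156]
ee_rot: [0.996, 0.091, 0.001, 0.002]
ft_force: [-0.1, -3.7, 5.2]
grip_width: 0.664
```

Emit:
{"method": "jog_arm", "body": {"translation": [[0, 0, 40], [0, 0, 80], [0, 0, 120], [10, 40, 125], [20, 80, 125], [27, 120, 125], [34, 160, 125], [41, 200, 125], [48, 240, 125], [55, 280, 125], [62, 320, 125], [66, 350, 125]], "turn": [0, 0, 0, 0, 0, 0, 0, 0, 0, 0, 0, 0]}}

```text
clock: 7.7
position: [0.5416, -0.0519, 0.1105]
ee_rot: [0.996, 0.092, 0.002, 0.002]
ft_force: [-0.2, 0.5, -5.2]
grip_width: 0.666
```

Emit:
{"method": "jog_arm", "body": {"translation": [[3, 30, 0], [6, 60, 0], [8, 85, 0], [8, 94, 0], [8, 94, 0], [8, 94, 0], [8, 94, 0]], "turn": [0, 0, 0, 0, 0, 0, 0]}}

```text
clock: 8.28
position: [0.5495, 0.0405, 0.1108]
ee_rot: [0.996, 0.092, 0.002, 0.003]
ft_force: [0.2, -1.0, -5.5]
grip_width: 0.666
```

```bash
python3 - <<'E'
from ov import *
o=manip.get_obs();print(o["position"],o["joint_velocities"].round(3),o["clock"])
s=manip.camera("side");t=manip.camera("top")
M=[.549,.0411,.187];p=o["position"];zb=(p[2]+.0156)*1000
print(zb)
it=[(circ(33,73),M,(0,0,255)),(circ(29,zb),[p[0],p[1],0],(0,255,0)),(circ(29,zb+62),[p[0],p[1],0],(0,255,0)),(circ(29,127),M,(255,255,0))]
A=crop(s,(205,110,325,250),it,4);B=crop(t,(230,150,310,240),it,4)
B=cv2.copyMakeBorder(B,0,A.shape[0]-B.shape[0],0,0,0)
cv2.imwrite("pics/p1.png",np.hstack([A,B]))
for n in("jar","jar_mid"):
  for c in(s,t): print(n,[(np.round(r["at"],1),round(r["confidence"],2)) for r in manip.pinpoint(c,n)])
E
```

```text
[0.5495027  0.04048071 0.11076985] [ 0.01   0.003  0.004 -0.    -0.001 -0.002 -0.003] 8.2833
126.36984548081176
jar [(array([364.6, 188.5]), 0.91), (array([416.7, 208.2]), 0.8), (array([256.7, 209.4]), 0.74), (array([414.3, 222.1]), 0.63), (array([258.3, 198.5]), 0.21)]
jar [(array([427. , 191.9]), 0.87), (array([411.9, 265. ]), 0.77), (array([436. , 255.4]), 0.7), (array([373.1, 207.8]), 0.27)]
jar_mid [(array([409. , 214.8]), 0.97), (array([418.2, 197.6]), 0.8), (array([257.6, 198. ]), 0.65), (array([363.5, 180.9]), 0.6)]
jar_mid [(array([415.6, 265.1]), 0.89), (array([440.3, 250.4]), 0.88), (array([436.8, 188.2]), 0.58)]
```

View pics/p1.png

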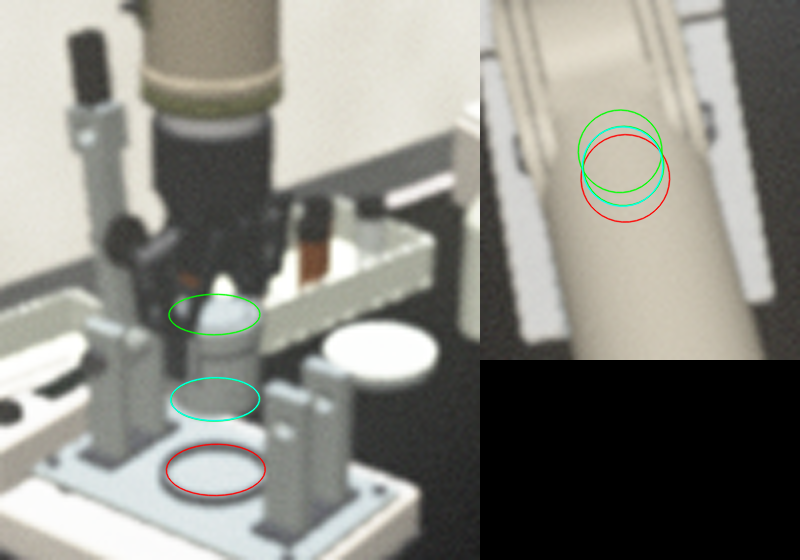

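Emit:
{"method": "jog_arm", "body": {"translation": [[0, 1, -25], [0, 1, -45], [0, 1, -52], [0, 1, -56], [0, 1, -58], [0, 1, -60], [0, 1, -60]], "turn": [0, 0, 0, 0, 0, 0, 0]}}

```text
clock: 9.17
position: [0.5501, 0.0424, 0.0512]
ee_rot: [0.996, 0.092, 0.002, 0.002]
ft_force: [0.0, -0.6, -6.7]
grip_width: 0.663
```

Emit:
{"method": "jog_arm", "body": {"translation": [[0, -1, -1], [0, -1, -2], [0, -1, -3], [0, -1, -3]], "turn": [0, 0, 0, 0]}}

```text
clock: 9.5
position: [0.5508, 0.0413, 0.0494]
ee_rot: [0.996, 0.092, 0.003, 0.002]
ft_force: [-1.7, -0.7, 3.7]
grip_width: 0.663
```

Emit:
{"method": "jog_arm", "body": {"translation": [[0, 0, 0], [0, 0, 0], [0, 0, 0], [0, 0, 0], [0, 0, 40], [0, 0, 80], [0, 0, 120], [0, 0, 160], [0, 0, 200], [0, 0, 228], [0, 0, 228], [0, 0, 228]], "turn": [0, 0, 0, 0, 0, 0, 0, 0, 0, 0, 0, 0], "grip": 85}}

```text
clock: 10.5
position: [0.5517, 0.0416, 0.2792]
ee_rot: [0.996, 0.092, 0.005, 0.003]
ft_force: [0.0, -0.2, -0.9]
grip_width: 0.995
```

```bash
python3 - <<'E'
from fit import *
np.set_printoptions(precision=4,suppress=True)
o=manip.get_obs();print(o["position"],o["clock"],o["grip_width"])
s=manip.camera("side")
L=manip.outline_of(s,"clamp_bar")[:2];print([(r["extent"],r["confidence"]) for r in L])
print([(np.round(r["at"],1),round(r["confidence"],2)) for n in("bar_grip","bar_hole","jar") for r in manip.pinpoint(s,n)])
cs,sn=np.cos(.187),np.sin(.187)
def W(x,y,z): return np.array([.549+cs*x-sn*y,.0411+sn*x+cs*y,z])
for th in(1.62,1.67,1.72,1.77):
  g=lambda r:proj(s,W(.075-r*np.cos(th),0,.143+r*np.sin(th))).round(1)
  print(th,g(.19),g(.15),g(.212))
print("jar seat",proj(s,W(0,0,.065)))
save(s,"b1",(190,90,350,270))
E
```

```text
[0.5517 0.0416 0.2792] 10.5 0.9947461773606644
[([219.6, 114.4, 244.5, 200.9], 0.68)]
[(array([228.6, 127.3]), 0.83), (array([326.9, 195.3]), 0.66), (array([231.4, 140.5]), 0.63), (array([365.4, 188.3]), 0.94), (array([415.8, 209.9]), 0.76), (array([412. , 219.4]), 0.75), (array([258.2, 228.5]), 0.61), (array([233.2, 141.8]), 0.5), (array([179.5, 310.6]), 0.16)]
1.62 [230.9 127. ] [232.1 142.3] [230.3 118.3]
1.67 [228.1 126.5] [229.9 141.9] [227.1 117.8]
1.72 [225.3 126.2] [227.7 141.6] [223.9 117.5]
1.77 [222.5 126. ] [225.6 141.4] [220.8 117.4]
jar seat [258.4914 229.3818]
```

View pics/b1.png

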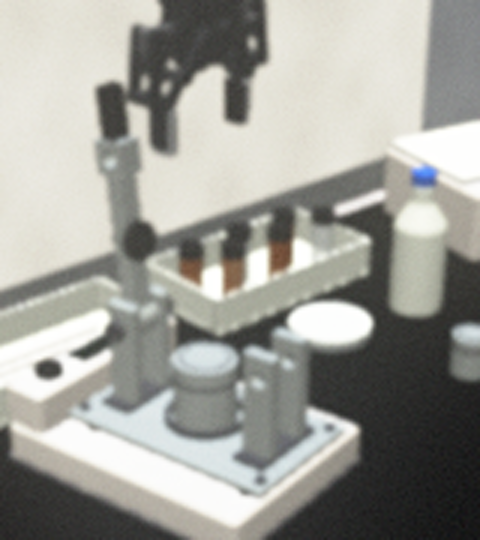

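```bash
python3 - <<'E'
from h import *
s=manip.camera("side");p=manip.get_obs()["position"];c,sn=np.cos(.184),np.sin(.184)
for z in(.03,.04,.05):
  print(z,*[((proj(s,p+[-sn*y,c*y,z])-[190,90]+.5)*3-.5).round() for y in(.049,-.049)])
E
```

```text
0.03 [164. 182.] [239. 148.]
0.04 [163. 170.] [239. 136.]
0.05 [163. 158.] [239. 125.]
```

Emit:
{"method": "jog_arm", "body": {"translation": [[30, 6, 0], [60, 11, 0], [80, 15, 0], [86, 16, 0], [86, 16, 0], [86, 16, 0]], "turn": [0, 0, 0, 0, 0, 0]}}

```text
clock: 11.3
position: [0.6359, 0.0573, 0.2757]
ee_rot: [0.996, 0.092, 0.001, 0.002]
ft_force: [-0.3, -0.8, -0.0]
grip_width: 0.996
```

Emit:
{"method": "jog_arm", "body": {"translation": [[0, 0, 0], [0, 0, 0], [0, 0, 0], [0, 0, 0], [0, 0, 0], [0, 0, 0], [0, 0, 0], [0, 0, 0]], "turn": [0, 0, 0, 0, 0, 0, 0, 0], "grip": 10, "grip_force": 25}}

```text
clock: 11.97
position: [0.6358, 0.0578, 0.276]
ee_rot: [0.996, 0.092, 0.001, 0.002]
ft_force: [-1.8, 1.4, 2.5]
grip_width: 0.256
```

Emit:
{"method": "jog_arm", "body": {"translation": [[-13, -2, 1], [-28, -5, 0], [-42, -8, -2], [-56, -11, -4], [-69, -13, -8], [-82, -16, -12], [-95, -18, -18], [-108, -20, -25], [-120, -22, -33], [-131, -25, -41], [-131, -25, -41]], "turn": [0, 0, 0, 0, 0, 0, 0, 0, 0, 0, 0]}}

```text
clock: 12.88
position: [0.5032, 0.0321, 0.2344]
ee_rot: [0.996, 0.092, 0.001, 0.002]
ft_force: [-2.4, -0.3, 0.6]
grip_width: 0.254
```

Emit:
{"method": "jog_arm", "body": {"translation": [[-13, -2, -11], [-25, -5, -25], [-37, -7, -40], [-46, -9, -56], [-54, -10, -74], [-61, -12, -91], [-65, -12, -110], [-68, -13, -125], [-69, -13, -134], [-69, -13, -138], [-69, -13, -138]], "turn": [0, 0, 0, 0, 0, 0, 0, 0, 0, 0, 0]}}

```text
clock: 13.8
position: [0.4337, 0.0187, 0.0957]
ee_rot: [0.996, 0.092, -0.0, 0.003]
ft_force: [-2.6, -3.4, -2.3]
grip_width: 0.255
```

Emit:
{"method": "jog_arm", "body": {"translation": [[0, 0, -2], [0, 0, -4], [0, 0, -6], [0, 0, -8], [0, 0, -8], [0, 0, -8]], "turn": [0, 0, 0, 0, 0, 0]}}

```text
clock: 14.3
position: [0.4335, 0.0186, 0.0879]
ee_rot: [0.996, 0.092, -0.001, 0.003]
ft_force: [-4.0, -1.1, -0.8]
grip_width: 0.258
```

Emit:
{"method": "jog_arm", "body": {"translation": [[0, 0, -2], [0, 0, -3], [0, 0, -3], [0, 0, -3]], "turn": [0, 0, 0, 0]}}

```text
clock: 14.63
position: [0.4335, 0.0186, 0.0852]
ee_rot: [0.996, 0.092, -0.001, 0.003]
ft_force: [-5.3, -1.7, -0.5]
grip_width: 0.253
```

Emit:
{"method": "jog_arm", "body": {"translation": [[0, 0, -2], [0, 0, -4], [0, 0, -4], [0, 0, -4]], "turn": [0, 0, 0, 0]}}

```text
clock: 14.97
position: [0.4336, 0.0187, 0.0813]
ee_rot: [0.996, 0.092, -0.001, 0.003]
ft_force: [-2.7, -1.0, -2.1]
grip_width: 0.252
```

```bash
python3 - <<'E'
from fit import *
o=manip.get_obs();print(o["position"],o["ft_force"],o["torque"],o["clock"])
s=manip.camera("side")
print([(n,np.round(r["at"],1),round(r["confidence"],2)) for n in("bar_grip","bar_hole","jar_mid","mill_fork") for r in manip.pinpoint(s,n)])
cs,sn=np.cos(.187),np.sin(.187)
def W(x,y,z): return np.array([.549+cs*x-sn*y,.0411+sn*x+cs*y,z])
for th in(-.06,-.03,0,.03,.06,.1):
  g=lambda r,y=0,u=0:proj(s,W(.075-r*np.cos(th)+u*np.sin(th),y,.143+r*np.sin(th)+u*np.cos(th))).round(1)
  print(th,g(.19),g(.15),g(.212,0.012,.008))
A=cv2.resize(s["frame"][150:280,220:330,::-1],None,fx=5,fy=5,interpolation=2);cv2.imwrite("pics/b2.png",A)
E
```

```text
[0.43364454 0.01868936 0.08134096] [-2.73669465 -0.99397941 -2.13726103] [-0.20320915  0.32036472  0.03091741] 14.9667
[('bar_grip', array([329.8, 193.6]), 0.72), ('bar_grip', array([296. , 215.8]), 0.56), ('bar_hole', array([283.8, 211.4]), 0.89), ('jar_mid', array([254.9, 219.1]), 0.72), ('jar_mid', array([295.8, 212.8]), 0.69), ('jar_mid', array([413.2, 216.6]), 0.58), ('jar_mid', array([415.4, 200.9]), 0.52), ('mill_fork', array([281.5, 212.3]), 0.94), ('mill_fork', array([258.4, 247.3]), 0.63)]
-0.06 [294.5 221.2] [281.5 215.5] [299.4 223.7]
-0.03 [294.7 219.2] [281.6 214. ] [299.5 221.4]
0 [294.8 217.3] [281.6 212.4] [299.6 219.1]
0.03 [294.8 215.3] [281.6 210.9] [299.5 216.8]
0.06 [294.8 213.2] [281.6 209.3] [299.4 214.5]
0.1 [294.7 210.5] [281.5 207.1] [299.2 211.3]
```

View pics/b2.png

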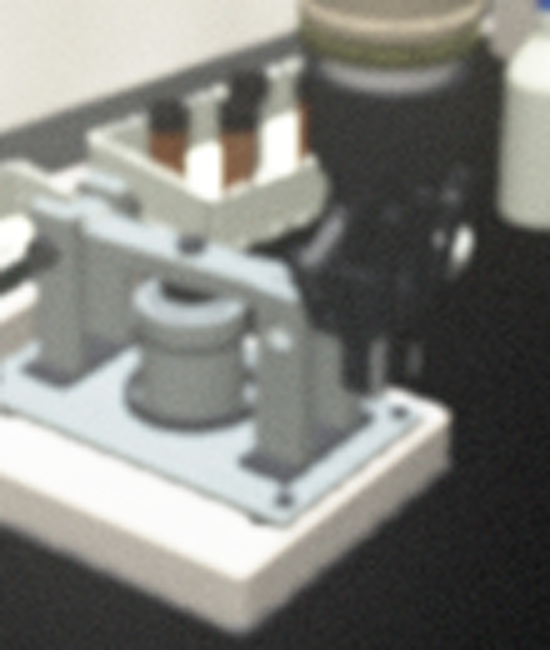

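Emit:
{"method": "jog_arm", "body": {"translation": [[0, 0, -2], [0, 0, -3], [0, 0, -3], [0, 0, -3]], "turn": [0, 0, 0, 0]}}

```text
clock: 15.55
position: [0.4337, 0.0187, 0.0783]
ee_rot: [0.996, 0.092, -0.001, 0.003]
ft_force: [-3.0, -1.3, -1.4]
grip_width: 0.257
```

Emit:
{"method": "jog_arm", "body": {"translation": [[0, 0, -2], [0, 0, -3], [0, 0, -3], [0, 0, -3]], "turn": [0, 0, 0, 0]}}

```text
clock: 15.88
position: [0.4339, 0.0188, 0.0752]
ee_rot: [0.996, 0.092, -0.0, 0.003]
ft_force: [-0.7, -1.5, -2.2]
grip_width: 0.254
```

```bash
python3 - <<'E'
from fit import *
for i in range(2):
  s=manip.camera("side")
  print([(n,np.round(r["at"],1),round(r["confidence"],2)) for n in("bar_grip","bar_hole","mill_fork") for r in manip.pinpoint(s,n)[:2]])
L=manip.outline_of(s,"clamp_bar");print([(r["extent"],r["confidence"]) for r in L])
if L:
  m=L[0]["mask"]; 
  for th in(-.07,-.04,-.02,0,.02,.04,.07,.1):
    sl=sil(s,bar(th)[:1],[.549,.0411,.187]); print(th,round((np.minimum(sl,m).sum()/np.maximum(sl,m).sum()),3))
  # top edge of bar columns between bracket and fork
  for c in(245,255,262,268): 
    r=np.where(m[:,c])[0]; print(c,r.min() if len(r) else None, r.max() if len(r) else None,
     [tuple(np.where(sil(s,bar(th)[:1],[.549,.0411,.187])[:,c]>.5)[0][[0,-1]]) for th in(-.06,0,.06)])
A=cv2.resize(s["frame"][170:235,230:320,::-1],None,fx=8,fy=8,interpolation=2);cv2.imwrite("pics/b3.png",A)
print(manip.get_obs()["clock"])
E
```

```text
[('bar_grip', array([294.4, 216.1]), 0.88), ('bar_hole', array([281.2, 210.2]), 0.62), ('mill_fork', array([282.8, 212.2]), 0.78), ('mill_fork', array([348.2, 207.7]), 0.61)]
[('bar_grip', array([295.5, 216.8]), 0.81), ('bar_hole', array([282.8, 213.5]), 0.67), ('bar_hole', array([144.3, 346.4]), 0.46), ('mill_fork', array([283.1, 213.4]), 0.97)]
[([234.5, 189.1, 304.8, 220.9], 0.91)]
-0.07 0.39
-0.04 0.434
-0.02 0.462
0 0.479
0.02 0.479
0.04 0.468
0.07 0.428
0.1 0.374
245 194 204 [(np.int64(194), np.int64(205)), (np.int64(194), np.int64(204)), (np.int64(193), np.int64(203))]
255 198 211 [(np.int64(198), np.int64(209)), (np.int64(197), np.int64(208)), (np.int64(196), np.int64(207))]
262 200 210 [(np.int64(201), np.int64(213)), (np.int64(200), np.int64(211)), (np.int64(198), np.int64(209))]
268 202 211 [(np.int64(204), np.int64(215)), (np.int64(202), np.int64(213)), (np.int64(200), np.int64(211))]
16.3333
```

Emit:
{"method": "jog_arm", "body": {"translation": [[0, 0, -2], [0, 0, -3], [0, 0, -3], [0, 0, -3]], "turn": [0, 0, 0, 0]}}

```text
clock: 16.67
position: [0.4341, 0.0188, 0.0723]
ee_rot: [0.996, 0.092, -0.0, 0.003]
ft_force: [0.4, -2.0, -1.1]
grip_width: 0.253
```

Emit:
{"method": "jog_arm", "body": {"translation": [[0, 0, -2], [0, 0, -3], [0, 0, -3], [0, 0, -3]], "turn": [0, 0, 0, 0]}}

```text
clock: 17.0
position: [0.4345, 0.0188, 0.0714]
ee_rot: [0.996, 0.092, -0.0, 0.003]
ft_force: [-12.8, -1.5, 28.7]
grip_width: 0.248
```

Emit:
{"method": "jog_arm", "body": {"translation": [[0, 0, 0], [0, 0, 0], [0, 0, 0], [0, 0, 0], [0, 0, 40], [0, 0, 80], [0, 0, 120], [0, 0, 130], [0, 0, 130]], "turn": [0, 0, 0, 0, 0, 0, 0, 0, 0], "grip": 70}}

```text
clock: 17.75
position: [0.4365, 0.019, 0.2045]
ee_rot: [0.996, 0.092, 0.003, 0.003]
ft_force: [1.2, 0.2, -0.9]
grip_width: 0.82
```

```bash
python3 - <<'E'
from fit import *
o=manip.get_obs();print(o["position"],o["joint_pos"].round(2),o["grip_width"],o["clock"])
s=manip.camera("side");t=manip.camera("top")
print([(n,np.round(r["at"],1),round(r["confidence"],2)) for n in("bar_grip","bar_hole") for r in manip.pinpoint(s,n)[:1]])
L=manip.outline_of(s,"clamp_bar")
m=L[0]["mask"]
for c in(245,255,262,268): print(c,np.where(m[:,c])[0][[0,-1]])
V=[]
for c,uv in((t,(182,208)),(s,(184,290))):
  for r in manip.outline_of(c,"pin"):
    if r["mask"][uv[1]-6:uv[1]+7,uv[0]-6:uv[0]+7].any(): V.append((c,r["mask"].astype(float)));break
print(len(V))
for v in [V]+[[x] for x in V]: print(fit(v,lambda p:PIN,[.5265,.2918,2.385],(.006,.006,.08)))
# intensity fit in top: bright pin
for c,bx in((t,(155,180,212,232)),(s,(168,274,205,322))):
  g=cv2.cvtColor(c["frame"],cv2.COLOR_RGB2GRAY).astype(float);x0,y0,x1,y1=bx
  b=np.median(g[y0:y1,x0:x1]);w=np.clip((g-b)/(np.percentile(g[y0:y1,x0:x1],97)-b),0,1)
  from scipy.ndimage import gaussian_filter as G
  best=minimize(lambda p:((G(sil(c,PIN,p),.9)-w)[y0:y1,x0:x1]**2).sum(),[.5265,.2918,2.385],method="Nelder-Mead",options=dict(initial_simplex=[[.5265,.2918,2.385],[.5325,.2918,2.385],[.5265,.2978,2.385],[.5265,.2918,2.45]],xatol=1e-5,fatol=1e-4))
  print("int",best.x,best.fun)
E
```

```text
[0.4364505  0.01895296 0.2045243 ] [ 0.34 -0.08 -0.46  1.9  -0.03  1.31 -1.5 ] 0.8201495583888728 17.75
[('bar_grip', array([295.5, 218.4]), 0.98), ('bar_hole', array([282.7, 210.7]), 0.62)]
245 [194 204]
255 [197 212]
262 [199 211]
268 [202 211]
2
(array([0.52707957, 0.29090153, 2.38886362]), np.float64(0.2792561808027017))
(array([0.52690466, 0.29108147, 2.38736585]), np.float64(0.20191082802547777))
(array([0.52964893, 0.29078131, 2.43685819]), np.float64(0.34590909840254525))
int [0.52702501 0.29244468 2.38357028] 9.12135270101642
int [0.52919801 0.28990425 2.38799196] 62.20518036468704
```

Emit:
{"method": "jog_arm", "body": {"translation": [[10, 25, 0], [20, 50, 0], [30, 75, 0], [40, 100, 0], [50, 125, 0], [60, 150, 0], [70, 175, 0], [80, 200, 0], [90, 225, 0], [100, 245, 0], [107, 257, -20], [107, 257, -40]], "turn": [7, 14, 21, 28, 35, 42, 49, 56, 63, 70, 77, 84]}}

```text
clock: 19.1
position: [0.5413, 0.2793, 0.1594]
ee_rot: [0.675, 0.738, 0.002, 0.002]
ft_force: [-0.0, -0.2, -1.2]
grip_width: 0.817
```

Emit:
{"method": "jog_arm", "body": {"translation": [[0, 0, -20], [0, 0, -40], [0, 0, -60], [0, 0, -60], [0, 0, -60], [0, 0, -60], [0, 0, -60], [0, 0, -60]], "turn": [7, 14, 21, 28, 35, 42, 42, 42]}}

```text
clock: 19.77
position: [0.541, 0.2792, 0.0987]
ee_rot: [0.368, 0.93, 0.003, 0.0]
ft_force: [-0.2, -0.4, -1.1]
grip_width: 0.819
```

Emit:
{"method": "jog_arm", "body": {"translation": [[3, -3, -30], [3, -3, -60], [3, -3, -90], [3, -3, -115], [3, -3, -126], [3, -3, -130], [3, -3, -130], [3, -3, -130]], "turn": [0, 0, 0, 0, 0, 0, 0, 0]}}

```text
clock: 20.43
position: [0.5447, 0.2769, -0.0299]
ee_rot: [0.368, 0.93, 0.003, 0.001]
ft_force: [-0.6, 0.6, -0.2]
grip_width: 0.815
```

Now −3 mm more, then close.

Emit:
{"method": "jog_arm", "body": {"translation": [[-1, -1, -2], [-1, -1, -3], [-1, -1, -3]], "turn": [0, 0, 0]}}

```text
clock: 20.68
position: [0.5442, 0.276, -0.032]
ee_rot: [0.368, 0.93, 0.004, 0.001]
ft_force: [-1.2, 0.5, -0.6]
grip_width: 0.819
```

Emit:
{"method": "jog_arm", "body": {"translation": [[0, 0, 0], [0, 0, 0], [0, 0, 0], [0, 0, 0], [0, 0, 0], [0, 0, 0]], "turn": [0, 0, 0, 0, 0, 0], "grip": 30, "grip_force": 70}}

```text
clock: 21.18
position: [0.5447, 0.2761, -0.0309]
ee_rot: [0.369, 0.93, 0.004, 0.002]
ft_force: [-3.4, -2.6, 9.6]
grip_width: 0.475
```

Emit:
{"method": "jog_arm", "body": {"translation": [[0, 0, 0], [0, 0, 0], [0, 0, 0], [0, 0, -4], [0, 0, -8], [0, 0, -8], [0, 0, -8]], "turn": [0, 0, 0, 0, 0, 0, 0], "grip": 60}}

```text
clock: 21.77
position: [0.5445, 0.2761, -0.0394]
ee_rot: [0.368, 0.93, 0.004, 0.002]
ft_force: [0.9, 0.4, 0.4]
grip_width: 0.703
```

Emit:
{"method": "jog_arm", "body": {"translation": [[0, 0, 0], [0, 0, 0], [0, 0, 0], [0, 0, 0], [0, 0, 0]], "turn": [0, 0, 0, 0, 0], "grip": 30, "grip_force": 70}}

```text
clock: 22.18
position: [0.5457, 0.2766, -0.0362]
ee_rot: [0.369, 0.93, 0.004, 0.003]
ft_force: [-8.1, -6.5, 33.7]
grip_width: 0.485
```

Emit:
{"method": "jog_arm", "body": {"translation": [[0, 0, 5], [0, 0, 15], [0, 0, 30], [0, 0, 60], [0, 0, 60], [0, 0, 60]], "turn": [0, 0, 0, 0, 0, 0]}}

```text
clock: 22.68
position: [0.5467, 0.2773, 0.0259]
ee_rot: [0.369, 0.93, 0.005, 0.004]
ft_force: [0.0, 0.1, -1.0]
grip_width: 0.478
```

```bash
python3 - <<'E'
from fit import *
o=manip.get_obs();print(o["position"],o["ft_force"],o["grip_width"],o["clock"])
s=manip.camera("side");t=manip.camera("top")
for c in(s,t): print([(n,np.round(r["at"],1),round(r["confidence"],2)) for n in("pin_handle","pin_mid","pin_tip") for r in manip.pinpoint(c,n)[:2]])
d=np.array([np.cos(2.385),np.sin(2.385),0])
for z in(.006,.064,.068): print(z,[proj(c,np.array([.527,.2917,z])+d*k).round(1).tolist() for c in(s,t) for k in(-.023,.027,.076)])
g=cv2.cvtColor(s["frame"],cv2.COLOR_RGB2GRAY);cv2.imwrite("pics/q1.png",cv2.resize(s["frame"][240:325,150:230,::-1],None,fx=7,fy=7,interpolation=2))
E
```

```text
[0.5467312  0.27727208 0.02588535] [ 0.00610717  0.14420927 -0.98154195] 0.47837407942796334 22.6833
[('pin_handle', array([186.4, 261.3]), 0.69), ('pin_mid', array([181.1, 277.3]), 0.89), ('pin_tip', array([176.4, 291. ]), 0.87)]
[('pin_mid', array([178. , 207.4]), 0.44), ('pin_mid', array([270.6, 227.8]), 0.35), ('pin_tip', array([161.7, 220.8]), 0.62)]
0.006 [[187.0, 284.9], [183.2, 298.5], [179.2, 312.8], [190.9, 198.2], [179.3, 209.7], [168.0, 221.0]]
0.064 [[184.9, 265.5], [180.9, 278.6], [176.7, 292.5], [187.5, 195.3], [175.6, 207.2], [163.8, 218.9]]
0.068 [[184.8, 264.1], [180.8, 277.1], [176.5, 291.0], [187.3, 195.1], [175.3, 207.0], [163.5, 218.8]]
```

Emit:
{"method": "jog_arm", "body": {"translation": [[0, 0, 40], [0, 0, 80], [0, 0, 120], [0, 0, 160], [0, -30, 175], [-5, -65, 175], [-10, -105, 175], [-15, -145, 175], [-20, -185, 175], [-25, -225, 175], [-30, -265, 175], [-35, -305, 175]], "turn": [0, 0, 0, 0, -4, -8, -12, -16, -20, -25, -30, -36]}}

```text
clock: 24.08
position: [0.5095, -0.0303, 0.1982]
ee_rot: [0.639, 0.769, 0.003, 0.004]
ft_force: [1.7, -0.9, -1.7]
grip_width: 0.478
```

Emit:
{"method": "jog_arm", "body": {"translation": [[-2, -35, 0], [-4, -70, 0], [-6, -92, -10], [-6, -92, -40], [-6, -92, -70], [-6, -92, -90], [-6, -92, -97], [-6, -92, -97], [-6, -92, -97], [-6, -92, -97]], "turn": [0.2, 0.2, 0.2, 0.2, 0.2, 0.2, 0.2, 0.2, 0.2, 0.2]}}

```text
clock: 24.92
position: [0.5046, -0.1223, 0.1028]
ee_rot: [0.638, 0.77, 0.003, 0.005]
ft_force: [-0.3, -0.4, -0.6]
grip_width: 0.485
```

```bash
python3 - <<'E'
from ov import *
o=manip.get_obs();p=o["position"];q=o["ee_rot"];yw=2*np.arctan2(q[1],q[0]);print(p,np.degrees(yw),o["clock"],o["grip_width"])
s=manip.camera("side");t=manip.camera("top")
d=np.array([np.cos(yw),np.sin(yw),0])
for c in(s,t):
  print([(n,np.round(r["at"],1),round(r["confidence"],2)) for n in("pin_handle","pin_mid","pin_tip","mill_fork","bar_hole") for r in manip.pinpoint(c,n)[:1]])
  print([proj(c,p+[0,0,.042]+d*k).round(1).tolist() for k in(.001,.051,.1)])
M=[.549,.0411,.187];P=[*(p+d*.024)[:2],yw];z=(p[2]+.042)*1000
it=[([[0,0,z],[76,0,z]],P,(0,0,255)),(rect(0,76,-6,6,z),P,(0,0,255)),(circ(.1,0),M,(0,0,0)),([[-75,-60,143],[-75,60,143]],M,(0,255,0)),(rect(-90,-60,-27,-15,165),M,(255,255,0)),(rect(-90,-60,15,27,165),M,(255,255,0))]
A=crop(s,(255,165,325,245),it,7);B=crop(t,(255,195,315,245),it,5)
# flat 300 wide
o_=np.zeros((A.shape[0],A.shape[1]+B.shape[1],3),np.uint8);o_[:,:A.shape[1]]=A;o_[:B.shape[0],A.shape[1]:]=B
cv2.imwrite("pics/i1.png",o_);print(o_.shape)
E
```

```text
[ 0.50463805 -0.12232444  0.1028306 ] 100.74030796179842 24.9167 0.4848070054118739
[('pin_handle', array([315.3, 188. ]), 0.73), ('pin_mid', array([302.3, 194.9]), 0.75), ('pin_tip', array([292.6, 204.8]), 0.71), ('mill_fork', array([283.9, 214.1]), 0.87), ('bar_hole', array([285.9, 209.9]), 0.84)]
[[313.5, 190.2], [303.5, 196.9], [293.1, 203.8]]
[('pin_mid', array([303.3, 211. ]), 0.55), ('pin_tip', array([266.1, 193.8]), 0.55), ('mill_fork', array([271. , 216.2]), 0.73), ('bar_hole', array([270.7, 213.8]), 0.64)]
[[321.8, 206.3], [304.5, 209.3], [287.5, 212.3]]
(560, 790, 3)
```

View pics/i1.png

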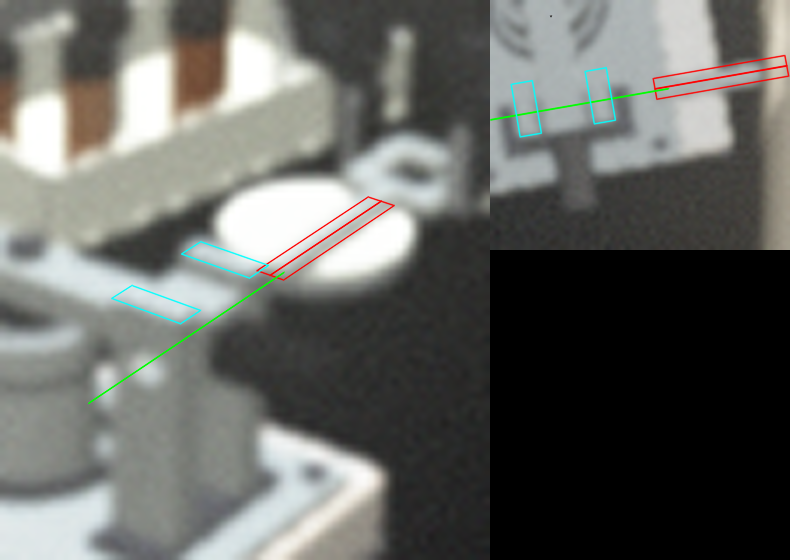

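Emit:
{"method": "jog_arm", "body": {"translation": [[-2, 0, -2], [-2, 0, -2], [-4, 10, -2], [-5, 18, -2], [-6, 22, -2], [-6, 22, -2], [-6, 22, -2]], "turn": [0, 0, 0, 0, 0, 0, 0]}}

```text
clock: 26.1
position: [0.4976, -0.0999, 0.0994]
ee_rot: [0.638, 0.77, 0.003, 0.004]
ft_force: [0.4, -0.3, -2.3]
grip_width: 0.484
```

Emit:
{"method": "jog_arm", "body": {"translation": [[1, 1, 1], [1, 3, 1], [1, 6, 1], [0, 9, 1], [-1, 12, 1], [-1, 12, 1], [-1, 12, 1]], "turn": [0, 0, 0, 0, 0, 0, 0]}}

```text
clock: 26.68
position: [0.4969, -0.0873, 0.1006]
ee_rot: [0.637, 0.77, 0.003, 0.004]
ft_force: [1.9, 2.3, -1.2]
grip_width: 0.486
```

Emit:
{"method": "jog_arm", "body": {"translation": [[-1, 3, 0], [-1, 6, 0], [-2, 9, 0], [-2, 12, 0], [-2, 12, 0], [-2, 12, 0]], "turn": [0, 0, 0, 0, 0, 0]}}

```text
clock: 27.18
position: [0.4947, -0.0746, 0.1005]
ee_rot: [0.637, 0.771, 0.003, 0.004]
ft_force: [1.4, 0.9, -0.4]
grip_width: 0.485
```

Emit:
{"method": "jog_arm", "body": {"translation": [[-1, 4, 0], [-2, 8, 0], [-2, 12, 0], [-3, 16, 0], [-4, 20, 0], [-4, 20, 0], [-4, 20, 0]], "turn": [0, 0, 0, 0, 0, 0, 0]}}

```text
clock: 27.77
position: [0.4907, -0.0537, 0.1005]
ee_rot: [0.637, 0.771, 0.003, 0.004]
ft_force: [2.8, 1.5, -0.9]
grip_width: 0.483
```

```bash
python3 - <<'E'
from h import *
o=manip.get_obs();print(o["position"],o["ft_force"],o["torque"],o["clock"],o["grip_width"])
s=manip.camera("side");t=manip.camera("top")
p=o["position"];d=np.array([np.cos(1.758),np.sin(1.758),0])
for c in(s,t):
  print([(n,np.round(r["at"],1).tolist(),round(r["confidence"],2)) for n in("pin_handle","pin_mid","pin_tip","mill_fork","bar_hole","bar_grip") for r in manip.pinpoint(c,n)[:2]])
  print([proj(c,p+[0,0,.042]+d*k).round(1).tolist() for k in(.001,.051,.1)])
E
```

```text
[ 0.49069086 -0.05366016  0.10053314] [ 2.75423426  1.49535149 -0.94362209] [ 0.45385246 -0.49382994 -0.28956755] 27.7667 0.48286546594664903
[('pin_handle', [302.6, 199.2], 0.45), ('pin_mid', [289.9, 205.7], 0.69), ('pin_tip', [110.5, 281.4], 0.55), ('mill_fork', [281.7, 212.5], 0.79), ('mill_fork', [142.1, 347.9], 0.36), ('bar_hole', [284.7, 211.3], 0.59), ('bar_grip', [298.7, 219.3], 0.89)]
[[299.6, 200.6], [288.7, 207.8], [277.4, 215.4]]
[('pin_mid', [270.7, 216.0], 0.55), ('mill_fork', [270.2, 213.1], 0.84), ('mill_fork', [172.7, 254.0], 0.2), ('bar_hole', [268.8, 214.7], 0.66), ('bar_grip', [270.6, 228.6], 0.76), ('bar_grip', [266.6, 193.6], 0.66)]
[[297.6, 210.9], [280.3, 214.0], [263.2, 217.0]]
```

Emit:
{"method": "jog_arm", "body": {"translation": [[-1, 4, 0], [-2, 8, 0], [-2, 12, 0], [-3, 16, 0], [-4, 20, 0], [-5, 24, 0], [-5, 26, 0], [-5, 26, 0]], "turn": [0, 0, 0, 0, 0, 0, 0, 0]}}

```text
clock: 29.13
position: [0.4856, -0.0277, 0.1005]
ee_rot: [0.637, 0.771, 0.003, 0.004]
ft_force: [2.3, 1.6, -1.7]
grip_width: 0.485
```

Emit:
{"method": "jog_arm", "body": {"translation": [[0, 2, 0], [-1, 4, 0], [-1, 6, 0], [-1, 6, 0]], "turn": [0, 0, 0, 0]}}

```text
clock: 29.47
position: [0.4846, -0.0229, 0.1006]
ee_rot: [0.637, 0.771, 0.003, 0.004]
ft_force: [3.1, -5.5, -0.7]
grip_width: 0.477
```

Emit:
{"method": "jog_arm", "body": {"translation": [[0, 2, 0], [-1, 4, 0], [-1, 4, 0]], "turn": [0, 0, 0]}}

```text
clock: 29.72
position: [0.4845, -0.0228, 0.1008]
ee_rot: [0.638, 0.77, 0.001, 0.006]
ft_force: [7.0, -15.3, -3.0]
grip_width: 0.484
```

Emit:
{"method": "jog_arm", "body": {"translation": [[0, 0, 0], [0, 0, 0], [0, 0, 0], [0, 0, 0], [0, 0, 20], [0, 0, 50], [0, 0, 90], [0, 0, 130], [0, -30, 150], [0, -60, 150], [0, -100, 150], [0, -100, 150]], "turn": [0, 0, 0, 0, 0, 0, 0, 0, 0, 0, 0, 0], "grip": 70}}

```text
clock: 30.72
position: [0.4834, -0.1304, 0.2505]
ee_rot: [0.642, 0.767, 0.0, 0.007]
ft_force: [0.5, -0.7, -1.1]
grip_width: 0.82
```

```bash
python3 - <<'E'
from fit import *
o=manip.get_obs();print(o["position"],o["ft_force"],o["clock"],o["grip_width"])
s=manip.camera("side");t=manip.camera("top")
cs,sn=np.cos(.187),np.sin(.187)
W=lambda x,y,z:np.array([.549+cs*x-sn*y,.0411+sn*x+cs*y,z])/1
for c in(s,t):
  print([(n,np.round(r["at"],1).tolist(),round(r["confidence"],2)) for n in("pin_handle","pin_mid","pin_tip","mill_fork","bar_hole","bar_grip","jar") for r in manip.pinpoint(c,n)[:2]])
  print("expect handle/mid/tip/grip",[proj(c,W(*q)).round(1).tolist() for q in((-.075,-.05,.143),(-.075,0,.143),(-.075,.049,.143),(-.115,0,.143))])
  print("pin",[(r["extent"],round(r["confidence"],2)) for r in manip.outline_of(c,"pin")[:3]])
  pr=[box(-97,-53,-73,-27,137,149)];m=sil(c,pr,[.549,.0411,.187]);ys,xs=np.where(m>.5);print("loop px expected",xs.min(),ys.min(),xs.max(),ys.max())
s0=cv2.imread("pics/s0.png");df=np.abs(s["frame"][:,:,::-1].astype(int)-s0).max(2)>60;n,l,st,ce=cv2.connectedComponentsWithStats(df.astype(np.uint8))
print("changed side regions",[st[i].tolist() for i in range(1,n) if st[i][4]>25])
cv2.imwrite("pics/f.png",cv2.resize(s["frame"][150:280,220:330,::-1],None,fx=5,fy=5,interpolation=2))
E
```

```text
[ 0.48338797 -0.13039553  0.25050053] [ 0.47484539 -0.66001817 -1.12554461] 30.7167 0.8200236361201837
[('pin_handle', [296.5, 204.4], 0.45), ('pin_mid', [257.1, 229.5], 0.48), ('pin_mid', [280.6, 211.9], 0.44), ('pin_tip', [266.4, 218.6], 0.56), ('pin_tip', [257.3, 229.1], 0.22), ('mill_fork', [280.0, 214.4], 0.77), ('bar_hole', [279.8, 209.9], 0.83), ('bar_hole', [143.9, 346.3], 0.2), ('bar_grip', [256.9, 248.0], 0.22), ('jar', [365.8, 191.6], 0.89), ('jar', [413.5, 222.2], 0.84)]
expect handle/mid/tip/grip [[292.9, 204.9], [281.6, 212.4], [269.9, 220.3], [294.8, 217.3]]
pin [([342.6, 199.5, 355.9, 215.9], 0.73), ([269.0, 203.2, 301.5, 220.3], 0.56), ([106.3, 321.5, 177.9, 362.6], 0.52)]
loop px expected 281 197 305 213
[('pin_handle', [286.3, 209.3], 0.54), ('pin_handle', [273.6, 231.1], 0.24), ('pin_mid', [269.8, 216.2], 0.5), ('pin_mid', [271.6, 228.3], 0.32), ('pin_tip', [250.1, 216.4], 0.5), ('pin_tip', [375.4, 205.7], 0.34), ('mill_fork', [270.1, 214.2], 0.67), ('bar_hole', [271.7, 213.9], 0.93), ('bar_grip', [273.5, 227.8], 0.87), ('jar', [408.5, 268.2], 0.82), ('jar', [430.
[... 276 characters left out ...]
0], [550, 5, 10, 13, 90], [350, 6, 24, 12, 82], [376, 6, 10, 9, 42], [339, 19, 13, 4, 43], [540, 22, 20, 25, 118], [488, 92, 8, 13, 66], [222, 117, 20, 56, 580], [482, 124, 78, 18, 515], [503, 125, 52, 8, 106], [469, 142, 23, 92, 858], [460, 148, 20, 42, 442], [515, 179, 22, 33, 317], [230, 183, 10, 9, 49], [527, 183, 23, 38, 324], [371, 185, 20, 26, 377], [239, 194, 49, 20, 324], [446, 201, 19, 13, 126], [293, 205, 7, 6, 27], [285, 211, 6, 9, 43], [433, 211, 23, 67, 848], [247, 213, 23, 9, 124], [464, 217, 9, 21, 105], [509, 218, 23, 54, 468], [248, 224, 21, 10, 181], [510, 224, 29, 91, 900], [477, 241, 31, 14, 273], [177, 277, 21, 37, 392], [442, 278, 29, 22, 312], [478, 286, 29, 16, 204]]
```

```bash
python3 -c "
from workcell import manip
print(manip.hand_in(), manip.get_obs()['clock'])"
```

```text
the job is handed in; nothing more can be done
the job is handed in; nothing more can be done
```

I handed the job in at about 31 s. The middle steel jar is in the seat, the clamp bar is down on its lid, and the pin is through fork and bar with its handle against the fork. The gripper is open and clear. No verdict came back.

**Checks that agreed**
- **Jar:** it met the seat when its base was about 65 mm up, which is the seat's own height. A picture taken before the bar came down shows it upright in the seat.
- **Bar:** it stopped hard on the lid at about 29 N. The camera put it level, to within about 0.02 rad.
- **Pin:** it slid in with under about 4 N of resistance. It stopped at 15 N with the gripper exactly where a fully home pin should put it. After release, the camera points for its tip and middle were close to the expected home positions.
- **Rest of the bench:** comparing the side view with the start showed changes only at the jar, the pin, the bar and mill, and the arm. The top view got no such comparison.

**What went wrong or disagreed**
- **Fingertip offset:** the fingertips sit about 37–40 mm above the reported tool position. The first jar grasp therefore closed on the lid at 9 N. I measured the offset and regrasped.
- **Pin grasp:** the first one was too high and had to be redone. While closing for the second, the fingers were pushed upward with 34 N, probably by pressing on the bench.
- **Detector scatter:** the points for handle, bar and fork varied by 1–4 pixels, or a few mm.
- **Final picture:** I had used up the 12 viewable pictures, so the last check used numbers only.

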